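# Sort left- and right-hand rack brackets

### The arm

A 6-joint arm with a two-finger parallel gripper is mounted at the origin on the work surface. World frame = base frame: x ahead of the robot, y to its left, z up, the work surface at z = 0. Lengths are in mm, angles in degrees, forces in N, time in s.
With the tool pointing down it reaches from about 275 to 850 mm from the base axis. Payload 19 kg.
Tool frame: the origin (TCP) lies on the centre line of the jaws, within the pads' length; the fingertips stand finger_overhang ahead of it and the grasp point (between the pads) lies 8 mm behind it (finger_overhang is the distance from the TCP to the fingertips, in mm); z points along the fingers, y is the direction in which the jaws open and shut (so a half turn about z gives the same grasp; the last joint's range is limited). The gripper opens to 85 mm and grips with 20 to 120 N. Pads are 22 mm wide; open, the fingers measure 114 mm over their backs; the gripper's body (76 mm by 85 mm) begins 54 mm behind the grasp point. The pads swing forward as they close: fully open they stand 13 mm farther back than shut.
Start: joints at [64.229, 8.623, 82.357, -0, 89.026, -7.678], TCP at [178.586, 546.533, 242.267] pointing down, gripper open.
Joint ranges: [-160.23, 160.23], [-39.13, 120.54], [6.94, 153.29], [-79.49, 259.48], [9.18, 160.14], [-161.06, 161.06]. Speed limits (degrees/s): [108.29, 108.29, 127.2, 172.46, 172.46, 172.46].

### API

Orientations are given as [roll, pitch, yaw] about the fixed x, y, z axes, in that order (R = Rz(yaw) Ry(pitch) Rx(roll)).
In Python, from rig import read_state, camera, get_calibration, job_done, finger_overhang gives the robot as it stands.
- The arm moves only by the shell command python3 -m handwheel 'ROWS' [FORCE]. ROWS is JSON, a list of rows, each a list of 3 entries, a list of its own where there are three numbers: the shift along the tool's x, y, z in mm, then the turn, a rotation vector about the tool's x, y, z in rad, then the gripper's target within -1 to 1 (shut at 1, half-way at 0, fully open at -1). In form: [[[x, y, z], [ax, ay, az], hand], ...]. A call has 1 to 8 rows; each row shifts and turns the commanded pose from where the row before left it, along the tool's axes as they then stand; what a row does not reach is not made up. A row lasts 1/12 s, in which the tool goes at most 41.7 mm and 7.16 degrees, less where a joint would pass 70% of its speed; a pose out of reach is approached as far as the arm can. A call is refused whole if a number of a shift passes 41.7 or a number of a turn 0.125, either way. A call with a gripper value outside its range is refused whole. The fingers move at their own pace and stop on an object; FORCE is the grip in N (left out, the last holds). Time passes only in rows, so rows that do not move let the fingers close. It gives the time, the measured TCP pose, the force and the opening at its end, in the units of the state.
- read_state(): the state, without advancing time (a new reading comes with each control period).
- camera(name): name is "side" or "top"; returns the picture (480x640x3 uint8, red, green, blue); there is no depth.
- get_calibration(name): a dict with "fx", "fy", "cx", "cy" (pixels), "k1" (the pictures are not rectified: a ray, as slopes to the right and down, at radius r is drawn at 1 + k1 r^2 times it, then the intrinsics apply), "xyz" and "orientation" of the camera in the world. Camera axes: x right, y up, looking along -z (the intrinsics and any distortion apply to the point x, -y, -z); pixel columns grow to the right and rows downward; lengths in mm; the calibration is good to about 2 mm. A picture is of the moment at which its call begins. get_calibration takes no time and is no camera call.
- job_done(): hands the job in, once; it reports no verdict.
The state is a dict: "time": time; "joint_positions": joint angles; "joint_vel": joint speeds; "joint_efforts": joint torques, N m; "tcp_pos": TCP position; "eef_rot": TCP orientation; "wrist_force": force on the tool from outside, world axes, zero at the start; "ft_torque": the same for the moment, N m; "width": opening from 0.0 (shut) to 1.0 (fully open).
Only numpy, scipy, OpenCV 4.12 (cv2) and the standard library are available. Lean on these libraries where they do the work, as an engineer would, in place of code of your own. Each camera call takes 0.05 s, during which the arm holds its last target.

### The job

The ware rack's steel corner brackets stand mixed up on the table: put every left-hand one in the tray that has the left-hand sample fixed in it, and every right-hand one in the tray with the right-hand sample. Leave each one standing on its foot on the tray's free floor, not on the ledge or on another bracket, and leave the other things on the table where they are.

Things in the scene. Friction and masses are not known exactly. Their poses are not given: they have to be found in the camera images.
- bracket_left_1: loose left-hand bracket, dark steel, about 0.25 kg, standing on its foot, any yaw: upright web 100 (own x) x 6 (y) x 50 mm high; foot 5 mm thick, x 5 to 50 mm, one side only, to 45 mm from web's middle at own +y; end plate 6 mm thick, 40 mm high over the foot's +x edge. From above, foot end away from you, foot is left of web. Origin: middle of web's underside. Pinch across the web from above
- bracket_left_2: loose left-hand bracket, dark steel, about 0.25 kg, standing on its foot, any yaw: upright web 100 (own x) x 6 (y) x 50 mm high; foot 5 mm thick, x 5 to 50 mm, one side only, to 45 mm from web's middle at own +y; end plate 6 mm thick, 40 mm high over the foot's +x edge. From above, foot end away from you, foot is left of web. Origin: middle of web's underside. Pinch across the web from above
- bracket_right: loose right-hand bracket, dark steel, about 0.25 kg, standing on its foot, any yaw: upright web 100 (own x) x 6 (y) x 50 mm high; foot 5 mm thick, x 5 to 50 mm, one side only, to 45 mm from web's middle at own -y; end plate 6 mm thick, 40 mm high over the foot's +x edge. From above, foot end away from you, foot is right of web. Origin: middle of web's underside. Pinch across the web from above
- tray_left: tray for left-hand brackets, known by the left-hand sample fixed in it; fixed, plywood, open-topped, outside 220 (own x) x 210 (y) x 30 mm high, walls and floor 5 mm. Ledge at the far end (x 50 to 105 mm, 15 mm high) carries the sample (as the loose ones, top 65 mm up, web along y at x = 56 mm, foot outward). Origin: centre of underside, z up. Which side it is on varies
- tray_right: tray for right-hand brackets, known by the right-hand sample fixed in it; fixed, plywood, open-topped, outside 220 (own x) x 210 (y) x 30 mm high, walls and floor 5 mm. Ledge at the far end (x 50 to 105 mm, 15 mm high) carries the sample (as the loose ones, top 65 mm up, web along y at x = 56 mm, foot outward). Origin: centre of underside, z up. Which side it is on varies
- tray_left_floor (a point): centre of the free floor of the tray for left-hand brackets, on the floor's upper surface, 5 mm above the table; axes as the tray's. The free floor reaches 77 mm from it along x and 100 mm along y, either way
- tray_right_floor (a point): centre of the free floor of the tray for right-hand brackets, on the floor's upper surface, 5 mm above the table; axes as the tray's. The free floor reaches 77 mm from it along x and 100 mm along y, either way
- prop: bystander, loose: pale round kiln prop among the brackets, 36 mm across, 20 mm high; origin at the centre of its underside
- rib: bystander, loose: dark round wooden throwing rib, a flat disc 56 mm across and 8 mm thick; origin at the centre of its underside
- tile: bystander, loose: glazed blue test tile, 45 x 45 x 10 mm; origin at the centre of its underside
There are look-alikes about, which are no part of the job. Leave any green look-alike of the bracket_right alone.

How it is judged:
By the outcome, as a careful person would: the job done as asked, in the order asked, and still so for the second after the job is handed in, with the robot touching nothing.
It also fails if it takes over 64 s, if anything falls off the work surface, if the arm or the gripper's body presses on something with over 40 N, if the wrist force passes 120 N, or if a joint passes its speed limit or range.

## Working session

There is one attempt and no reset: what is moved stays moved. The work goes in short steps, Python scripts to look and compute and a shell command to move; the robot and the scene stay as the last step left them, time stands still between calls to the robot, and variables do not carry over. Pictures are saved under pics/ and viewed, and the job is handed in when it is done.

```bash
mkdir -p pics; ls; python3 - <<'E'
from rig import *
import cv2
print(read_state(), finger_overhang if not callable(finger_overhang) else finger_overhang())
for n in("side","top"):
    print(get_calibration(n)); cv2.imwrite(f"pics/{n}0.png",camera(n)[:,:,::-1])
E
```

```text
pics
{'time': 0.0, 'joint_positions': array([ 6.42298555e+01,  8.65022150e+00,  8.23906680e+01,  5.51058404e-04,
        8.90258804e+01, -7.67557264e+00]), 'joint_vel': array([-0.07090241, -0.12408173,  0.06014437, -0.02075567,  0.06712992,
        0.02131752]), 'joint_efforts': array([ 1.51445187e-03, -7.13046885e+01, -5.70879185e+01,  8.90751016e-05,
        8.58449464e-03, -6.80020366e-05]), 'tcp_pos': array([178.48825362, 546.36750668, 241.70301068]), 'eef_rot': array([-1.79933902e+02, -9.46405745e-03,  1.61905413e+02]), 'wrist_force': array([ 0.73880445, -0.12130412,  0.34061632]), 'ft_torque': array([ 0.04171441,  0.04317163, -0.01247496]), 'width': 1.001270563668179} 11.0
{'fx': 512.8045676531193, 'fy': 512.8045676531193, 'cx': 323.8932302519513, 'cy': 243.38978502748668, 'k1': -0.04550996626550581, 'xyz': array([  96.29681955, -576.38845058,  839.24711089]), 'orientation': array([ 41.87256092,  -0.84274182, -34.74656949])}
{'fx': 508.9269762222268, 'fy': 508.9269762222268, 'cx': 328.89303446936094, 'cy': 248.2359583461531, 'k1': -0.122923960618857, 'xyz': array([ 378.71033202,   12.62639676, 1011.85212295]), 'orientation': array([  7.18062851,   0.18713422, -89.4358473 ])}
```

View pics/top0.png

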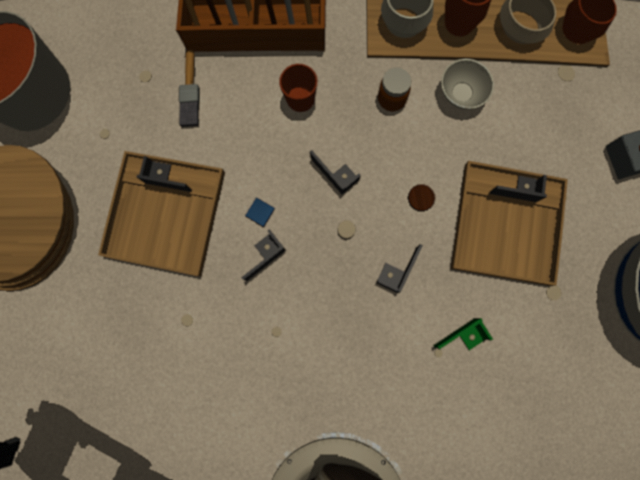

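View pics/side0.png

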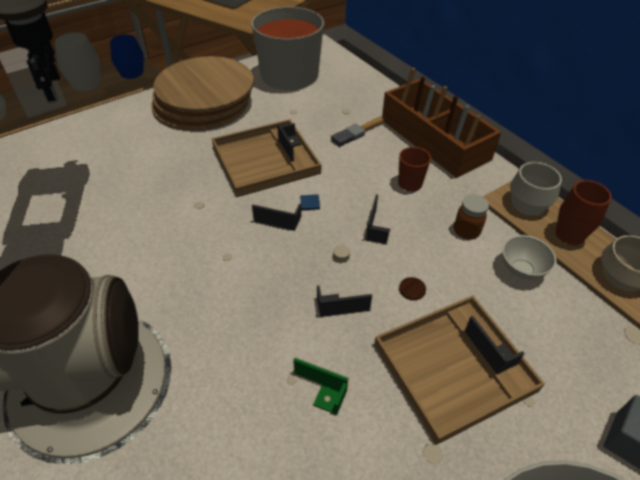

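```bash
python3 - <<'E'
import cv2,numpy as np
im=cv2.imread("pics/top0.png")
def c(u,v,w=50,h=50): 
    return cv2.resize(np.clip(im[v-h:v+h,u-w:u+w]*1.8,0,255).astype(np.uint8),(260,260),interpolation=cv2.INTER_CUBIC)
cv2.imwrite("pics/crop0.png",np.vstack([np.hstack([c(335,175),c(265,255),c(400,270)]),np.hstack([c(165,175),c(518,185),c(463,335)])]))
E
```

```text
(no output)
```

View pics/crop0.png

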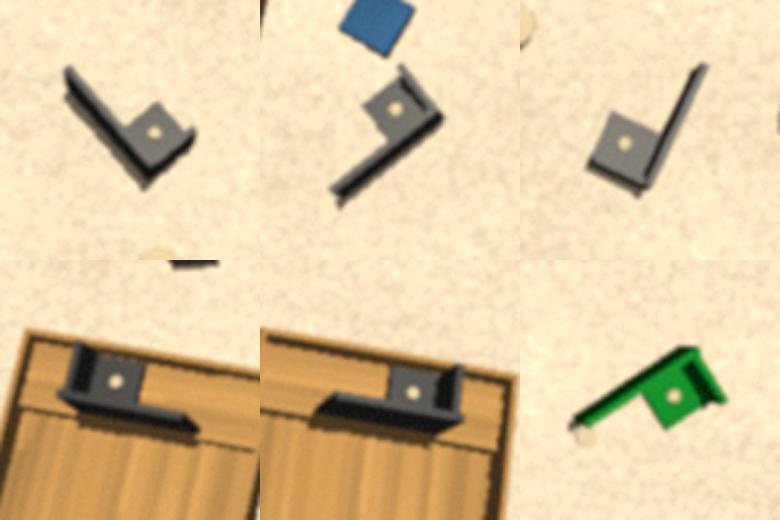

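The crops show three steel brackets. A at top px (335,175) and B at (265,255) have the foot left of the web, so they are left-hand. C at (400,270) has it on the right, so it is right-hand. The green one at (463,335) stays put. The sample in the image-left tray (165,175) is right-hand, and the one in the image-right tray (518,185) is left-hand.

Next I'll measure the web tops in both views.

```bash
cat > h.py <<'E'
import numpy as np,cv2
from rig import *
from scipy.spatial.transform import Rotation as R
def ray(n,uv):
    c=get_calibration(n);K=np.array([[c['fx'],0,c['cx']],[0,c['fy'],c['cy']],[0,0,1]])
    p=cv2.undistortPoints(np.array([[uv]],float),K,np.array([c['k1'],0,0,0,0.]))[0,0]
    d=R.from_euler('xyz',c['orientation'],degrees=True).as_matrix()@np.array([p[0],-p[1],-1])
    return np.array(c['xyz']),d/np.linalg.norm(d)
def plane(n,uv,z):
    o,d=ray(n,uv);return o+d*(z-o[2])/d[2]
def tri(a,b):
    o1,d1=ray('top',a);o2,d2=ray('side',b)
    s=np.linalg.lstsq(np.c_[d1,-d2],o2-o1,rcond=None)[0]
    p,q=o1+s[0]*d1,o2+s[1]*d2
    return (p+q)/2,np.linalg.norm(p-q)
def proj(n,P):
    c=get_calibration(n);K=np.array([[c['fx'],0,c['cx']],[0,c['fy'],c['cy']],[0,0,1]])
    q=R.from_euler('xyz',c['orientation'],degrees=True).as_matrix().T@(np.array(P,float)-c['xyz'])
    q=q*[1,-1,-1]
    return cv2.projectPoints(q[None],np.zeros(3),np.zeros(3),K,np.array([c['k1'],0,0,0,0.]))[0].ravel()
def crop(im,u,v,w,s,f,step=10):
    k=im[v-w:v+w,u-w:u+w].astype(float)*1.8
    k=cv2.resize(np.clip(k,0,255).astype(np.uint8),None,fx=s,fy=s,interpolation=cv2.INTER_CUBIC)
    for t in range(-(-(u-w)//step)*step,u+w,step):
        x=int((t+.5-u+w)*s); cv2.line(k,(x,0),(x,6),(0,0,255),1); cv2.putText(k,str(t),(x-8,16),0,.3,(0,0,255))
    for t in range(-(-(v-w)//step)*step,v+w,step):
        y=int((t+.5-v+w)*s); cv2.line(k,(0,y),(6,y),(0,0,255),1); cv2.putText(k,str(t),(8,y+3),0,.3,(0,0,255))
    return k
E
python3 - <<'E'
from h import *
t=cv2.imread("pics/top0.png");s=cv2.imread("pics/side0.png")
r1=np.hstack([crop(t,u,v,33,4,0) for u,v in((335,172),(265,257),(400,270))])
r2=np.hstack([crop(s,u,v,33,4,0) for u,v in((375,220),(277,217),(344,302))])
cv2.imwrite("pics/crop1.png",np.vstack([r1,r2]))
E
```

```text
(no output)
```

View pics/crop1.png

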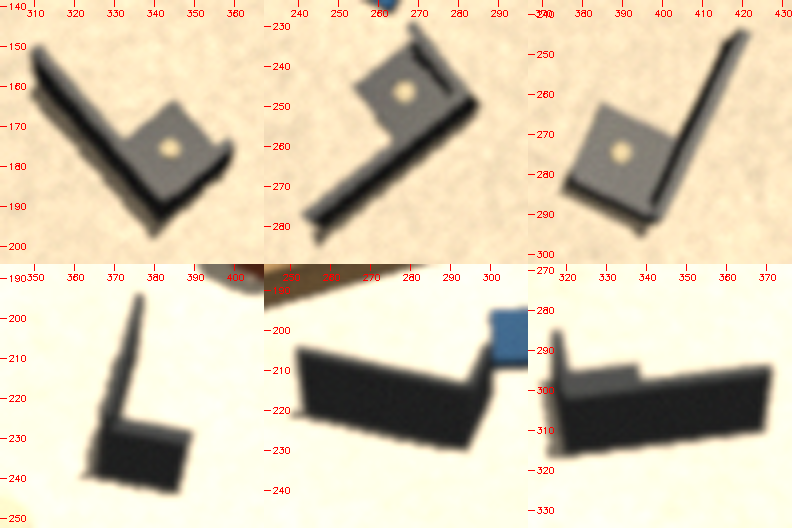

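```bash
python3 - <<'E'
from h import *
np.set_printoptions(precision=1,suppress=True)
for n,f,g in (("A",((310.5,151),(376,194)),((341.5,188.5),(370,226))),("B",((243,277),(241.5,205)),((284,249),(293.5,213.5))),("C",((420.5,247),(371.5,294.5)),((400.5,290),(320,301)))):
    print(n,tri(*f),tri(*g))
    p,q=plane('top',f[0],50),plane('top',g[0],50);d=q-p
    print(p,q,np.linalg.norm(d),'mid',(p+q)/2,'yaw',np.degrees(np.arctan2(d[1],d[0])))
    hole={"A":(344,175.5),"B":(266.5,246.5),"C":(390,274.5)}[n]
    print('hole',plane('top',hole,5))
t=cv2.imread("pics/top0.png")
cv2.imwrite("pics/crop2.png",np.hstack([crop(t,163,215,65,3,0),crop(t,510,222,65,3,0)]))
s=cv2.imread("pics/side0.png")
cv2.imwrite("pics/crop3.png",np.hstack([crop(s,265,155,60,3,0),crop(s,458,368,90,2,0)[:360]]))
E
```

```text
A (array([691.5,  54.7,  51.6]), np.float64(0.5524291224232619)) (array([622. ,  -8.1,  40.8]), np.float64(6.700063846422709))
[691.7  54.9  50. ] [616.7  -6.3  50. ] 96.86810211888982 mid [654.2  24.3  50. ] yaw -140.78814984946564
hole [655.1 -12.1   5. ]
B (array([431.7, 183.4,  55.8]), np.float64(24.301204704155534)) (array([498.2, 101. ,  58.1]), np.float64(3.5993833329975877))
[443.2 179.6  50. ] [497.6 102.6  50. ] 94.28429974529152 mid [470.4 141.1  50. ] yaw -54.80520829535941
hole [507.8 141.9   5. ]
C (array([ 506.2, -159.3,   51.6]), np.float64(5.711537666467176)) (array([ 420.5, -118.4,   51.8]), np.float64(2.210205660011467))
[ 503.9 -158.2   50. ] [ 421.5 -119.2   50. ] 91.09269588238263 mid [ 462.7 -138.7   50. ] yaw 154.67803656394847
hole [ 454.1 -104.6    5. ]
```

View pics/crop2.png

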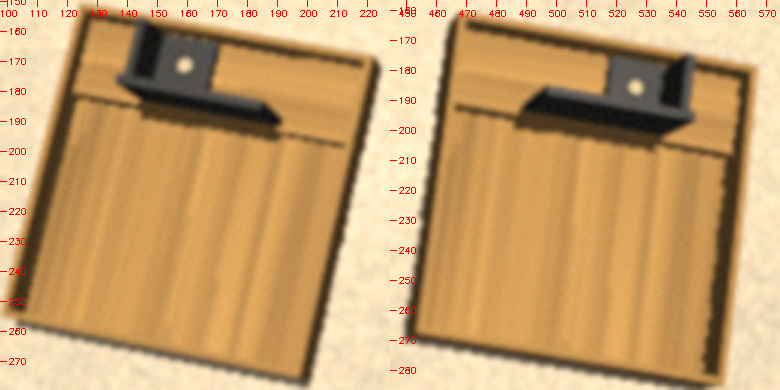

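View pics/crop3.png

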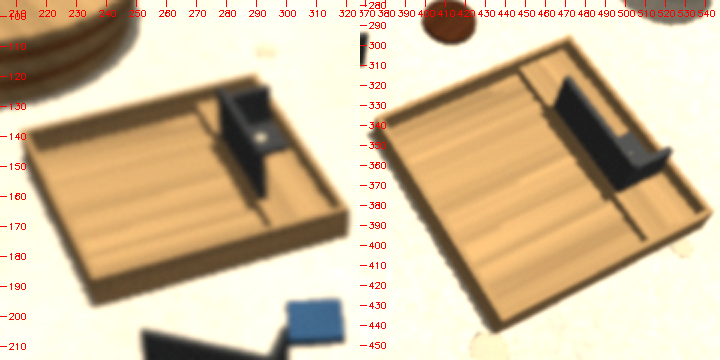

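```bash
python3 - <<'E'
from h import *
np.set_printoptions(precision=1,suppress=True)
for n,f,g,hole in (("A",((311.2,151),(376.7,194.5)),((342,188.5),(370.7,225.5)),(344,175.5)),("B",((243,277.2),(252.3,204.8)),((284.5,249),(295,213.7)),(266.5,246.5)),("C",((421.2,245.2),(371.2,294.7)),((399.2,291),(319.7,302)),(390,274.5))):
    print(n,tri(*f),tri(*g))
    p,q=plane('top',f[0],50),plane('top',g[0],50);d=q-p;d/=np.linalg.norm(d)
    print(np.linalg.norm(p-q),'mid',(p+q)/2,'yaw',np.degrees(np.arctan2(d[1],d[0])))
    m=(tri(*f)[0]+tri(*g)[0])/2; h=plane('top',hole,5)-(p+q)/2
    print('mid tri',m,'hole own',h@d, h@[-d[1],d[0],0])
for n,t,s in(("R",[(125,152),(223,169),(200,276),(101,257)],[(214,140),(291,121),(321,165),(236,189)]),("L",[(468,163),(566,179),(556,284),(452,269)],[(375,342),(472,298),(541,381),(437,438)])):
    # top order farleft,farright,nearright,nearleft ; side order: L:nearleft, farleft, farright, nearright
    s=[s[1],s[2],s[3],s[0]]
    P=np.array([tri(a,b)[0] for a,b in zip(t,s)]);print(n,P,[tri(a,b)[1] for a,b in zip(t,s)])
    Q=np.array([plane('top',a,30) for a in t]);print(Q,Q.mean(0))
    print([np.linalg.norm(Q[i]-Q[i-1]) for i in range(4)],[np.degrees(np.arctan2(*v[1::-1])) for v in (Q[0]-Q[3],Q[1]-Q[2])],[np.degrees(np.arctan2(*v[1::-1]))for v in(Q[0]-Q[1],Q[3]-Q[2])])
for n,uv,z in(("prop",(346,230),20),("rib",(421,198),8),("tile",(260,211),10),("greenmid",(462,334),50)):print(n,plane('top',uv,z))
E
```

```text
A (array([692. ,  53.2,  50.8]), np.float64(1.1687738690775167)) (array([621.9,  -9.3,  43.3]), np.float64(7.910287984037707))
96.61256201287785 mid [654.2  23.1  50. ] yaw -140.97441127219477
mid tri [657.   22.   47.1] hole own 21.56170734166303 27.913853073981834
B (array([442.5, 179.4,  51.8]), np.float64(0.47974998369447863)) (array([499.4,  99.5,  57.8]), np.float64(6.305102463027125))
95.28099921379898 mid [470.2 140.6  50. ] yaw -54.9411815453937
mid tri [471.  139.4  54.8] hole own 20.505222707686993 31.57104270030709
C (array([ 507.9, -159.8,   50.8]), np.float64(1.4330085642287556)) (array([ 419.6, -117. ,   47.3]), np.float64(0.2507607167342919))
97.6287739147847 mid [ 463.5 -138.1   50. ] yaw 153.9776057748227
mid tri [ 463.8 -138.4   49.1] hole own 23.13148446392312 -26.014815575105462
R [[702.5 439.   21.6]
 [661.  230.5  29.3]
 [445.7 267.3  31. ]
 [484.6 469.3  30.1]] [np.float64(5.827245814034123), np.float64(1.2895776386588516), np.float64(0.7201051872260429), np.float64(9.209734024096964)]
[[697.1 436.6  30. ]
 [660.3 230.6  30. ]
 [445.5 267.7  30. ]
 [480.5 471.
[... 294 characters left out ...]
 -263.6   23.7]
 [ 647.4 -462.5   34. ]
 [ 433.7 -431.8   29. ]
 [ 466.6 -228.1   11.7]] [np.float64(2.6687251238107574), np.float64(1.61671795019808), np.float64(3.94295148228731), np.float64(2.4904460406096107)]
[[ 677.8 -261.    30. ]
 [ 649.2 -465.    30. ]
 [ 435.4 -432.5   30. ]
 [ 463.9 -223.1   30. ]] [ 556.6 -345.4   30. ]
[np.float64(217.24378877840027), np.float64(206.01624675455162), np.float64(216.32535368591215), np.float64(211.32414683331365)] [np.float64(-10.049859256255786), np.float64(-8.652799709876613)] [np.float64(82.03212124082852), np.float64(82.24644313806309)]
prop [540.2 -16.3  20. ]
rib [ 609.3 -168.1    8. ]
tile [579.  156.3  10. ]
greenmid [ 339.2 -235.7   50. ]
```

```bash
cat > plan.py <<'E'
import sys;from h import *
np.set_printoptions(precision=3,suppress=True)
x,y,z,yaw=map(float,sys.argv[1:5])
s=read_state();Rc=R.from_euler('xyz',s['eef_rot'],degrees=True);Rt=R.from_euler('xyz',[180,0,yaw],degrees=True)
print('turn',(Rc.inv()*Rt).as_rotvec(),'shift after turn',Rt.inv().apply(np.array([x,y,z])-s['tcp_pos']),'now',s['tcp_pos'],s['eef_rot'],s['time'],s['width'],s['wrist_force'])
E
python3 plan.py 456.3 -134.5 100 154
```

```text
turn [-0.001 -0.     0.138] shift after turn [-548.141 -490.199  141.742] now [178.523 546.377 241.742] [-179.937   -0.007  161.905] 0.1 1.0027823355785042 [ 0.394  0.24  -0.843]
```

```bash
python3 -m handwheel '[[[-22.8,-20.4,0],[0,0,0.069],-0.2],[[-22.8,-20.4,0],[0,0,0.069],-0.2],[[-22.8,-20.4,0],[0,0,0],-0.2],[[-22.8,-20.4,0],[0,0,0],-0.2],[[-22.8,-20.4,0],[0,0,0],-0.2],[[-22.8,-20.4,0],[0,0,0],-0.2],[[-22.8,-20.4,0],[0,0,0],-0.2],[[-22.8,-20.4,0],[0,0,0],-0.2]]' 60
python3 -m handwheel '[[[-22.8,-20.4,0],[0,0,0],-0.2],[[-22.8,-20.4,0],[0,0,0],-0.2],[[-22.8,-20.4,0],[0,0,0],-0.2],[[-22.8,-20.4,0],[0,0,0],-0.2],[[-22.8,-20.4,0],[0,0,0],-0.2],[[-22.8,-20.4,0],[0,0,0],-0.2],[[-22.8,-20.4,0],[0,0,0],-0.2],[[-22.8,-20.4,0],[0,0,0],-0.2]]'
python3 -m handwheel '[[[-22.8,-20.4,15],[0,0,0],-0.2],[[-22.8,-20.4,15],[0,0,0],-0.2],[[-22.8,-20.4,15],[0,0,0],-0.2],[[-22.8,-20.4,15],[0,0,0],-0.2],[[-22.8,-20.4,15],[0,0,0],-0.2],[[-22.8,-20.4,15],[0,0,0],-0.2],[[-22.8,-20.4,15],[0,0,0],-0.2],[[0,0,0],[0,0,0],-0.2]]'
python3 plan.py 456.3 -134.5 33 154
```

```text
time: 0.77
tcp_pos: [276.8, 321.2, 242.0]
eef_rot: [-180.0, -0.0, 154.0]
wrist_force: [1.1, 0.3, 0.3]
width: 0.603
time: 1.43
tcp_pos: [369.2, 94.5, 242.3]
eef_rot: [180.0, 0.0, 154.0]
wrist_force: [0.8, -0.1, -0.6]
width: 0.603
time: 2.1
tcp_pos: [450.0, -105.9, 134.3]
eef_rot: [-179.9, -0.2, 153.8]
wrist_force: [0.0, 0.7, 0.5]
width: 0.598
turn [-0.001 -0.003 -0.003] shift after turn [-18.188 -22.996 101.271] now [ 450.033 -105.858  134.271] [-179.93    -0.19   153.845] 2.1 0.5978500189460405 [0.023 0.665 0.46 ]
```

```bash
python3 -m handwheel '[[[-9,-11.5,22],[0,0,0],-0.2],[[-9,-11.5,22],[0,0,0],-0.2],[[0,0,0],[0,0,0],-0.2],[[0,0,0],[0,0,0],-0.2]]'
python3 plan.py 456.3 -134.5 33 154
python3 - <<'E'
from h import *
a,b=[camera(n)[:,:,::-1] for n in("top","side")]
cv2.imwrite("pics/g1.png",np.hstack([crop(a,400,270,60,3,0),crop(b,344,300,60,3,0)]))
E
```

```text
time: 2.43
tcp_pos: [455.4, -130.9, 92.5]
eef_rot: [-180.0, -0.1, 153.9]
wrist_force: [0.3, 1.0, 0.1]
width: 0.605
turn [-0.    -0.003 -0.001] shift after turn [-2.421 -2.859 59.49 ] now [ 455.377 -130.869   92.49 ] [-179.996   -0.146  153.937] 2.4333 0.6047950097285214 [0.343 1.006 0.138]
```

View pics/g1.png

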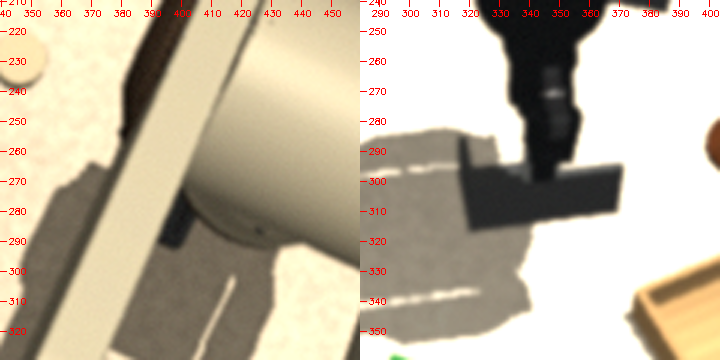

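The side view shows the near finger at px (343,298), in front of C's web about mid-length, so it straddles the web. I'll descend.

```bash
python3 -m handwheel '[[[-2.4,-2.9,10],[0,0,0],-0.2],[[0,0,15],[0,0,0],-0.2],[[0,0,15],[0,0,0],-0.2],[[0,0,11],[0,0,0],-0.2],[[0,0,8],[0,0,0],-0.2],[[0,0,0],[0,0,0],-0.2]]'
python3 -m handwheel '[[[0,0,0],[0,0,0],1],[[0,0,0],[0,0,0],1],[[0,0,0],[0,0,0],1],[[0,0,0],[0,0,0],1],[[0,0,0],[0,0,0],1],[[0,0,0],[0,0,0],1],[[0,0,0],[0,0,0],1],[[0,0,0],[0,0,0],1]]' 60
python3 plan.py 456.3 -134.5 33 154
```

```text
time: 3.03
tcp_pos: [456.4, -134.2, 33.0]
eef_rot: [-180.0, -0.1, 154.0]
wrist_force: [-0.5, 0.2, -0.6]
width: 0.599
time: 3.7
tcp_pos: [457.4, -134.7, 35.1]
eef_rot: [180.0, 0.1, 154.0]
wrist_force: [-0.6, 3.2, 7.0]
width: 0.058
turn [ 0.     0.001 -0.   ] shift after turn [ 1.032 -0.301  2.079] now [ 457.359 -134.682   35.079] [179.994   0.074 153.999] 3.7 0.05751138460251048 [-0.572  3.153  7.036]
```

```bash
python3 -m handwheel '[[[0,0,-8],[0,0,0],1],[[0,0,-15],[0,0,0],1],[[0,0,-20],[0,0,0],1],[[0,0,-20],[0,0,0],1],[[0,0,-20],[0,0,0],1],[[0,0,-20],[0,0,0],1],[[0,0,0],[0,0,0],1],[[0,0,0],[0,0,0],1]]'
python3 - <<'E'
from h import *
a,b=[camera(n)[:,:,::-1] for n in("top","side")]
cv2.imwrite("pics/g2.png",np.hstack([crop(a,400,270,60,3,0),crop(b,344,270,60,3,0)]))
print(read_state())
E
```

```text
time: 4.37
tcp_pos: [457.2, -134.7, 138.2]
eef_rot: [-180.0, 0.1, 154.0]
wrist_force: [-1.0, -0.0, -2.7]
width: 0.057
{'time': 4.4667, 'joint_positions': array([-2.56870531e+01,  3.39875759e-01,  1.03777720e+02, -6.97877500e-03,
        7.59492274e+01, -8.96824291e+01]), 'joint_vel': array([0.01901455, 0.61306302, 0.37795365, 0.07369472, 0.00848114,
       0.07154253]), 'joint_efforts': array([ 4.14049882e-02, -5.71436799e+01, -5.62780452e+01,  2.14976625e-02,
        5.62789093e-02,  1.47004312e-04]), 'tcp_pos': array([ 456.45729935, -134.36981384,  136.49872161]), 'eef_rot': array([-1.79992862e+02, -6.67845212e-02,  1.53997070e+02]), 'wrist_force': array([ 0.49371715, -1.16595663, -3.31843212]), 'ft_torque': array([-0.05970779, -0.01801783, -0.01954723]), 'width': 0.054122030477358696}
```

View pics/g2.png

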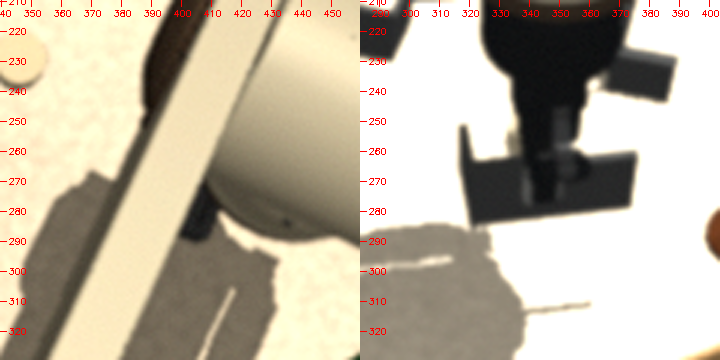

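```bash
python3 plan.py 532.4 337.8 130 170.3
```

```text
turn [ 0.    -0.001 -0.285] shift after turn [  4.699 478.215   6.499] now [ 456.457 -134.37   136.499] [-179.993   -0.067  153.997] 4.4667 0.054122030477358696 [ 0.494 -1.166 -3.318]
```

```bash
python3 -m handwheel '[[[0,0,0],[0,0,-0.095],1],[[0,0,0],[0,0,-0.095],1],[[0,0,0],[0,0,-0.095],1],[[0,28,0],[0,0,0],1],[[0,28,0],[0,0,0],1],[[0,28,0],[0,0,0],1],[[0,28,0],[0,0,0],1],[[0,28,0],[0,0,0],1]]'
python3 -m handwheel '[[[0,28,0],[0,0,0],1],[[0,28,0],[0,0,0],1],[[0,28,0],[0,0,0],1],[[0,28,0],[0,0,0],1],[[0,28,0],[0,0,0],1],[[0,28,0],[0,0,0],1],[[0,28,0],[0,0,0],1],[[0,28,0],[0,0,0],1]]'
python3 -m handwheel '[[[0,28,0],[0,0,0],1],[[0,28,0],[0,0,0],1],[[0,28,0],[0,0,0],1],[[5,2,0],[0,0,0],1],[[0,0,0],[0,0,0],1],[[0,0,0],[0,0,0],1]]'
python3 plan.py 532.4 337.8 39 170.3
```

```text
time: 5.13
tcp_pos: [479.9, 4.8, 136.1]
eef_rot: [-180.0, -0.1, 170.3]
wrist_force: [0.4, -0.4, -3.1]
width: 0.059
time: 5.8
tcp_pos: [517.5, 225.5, 135.8]
eef_rot: [-179.9, -0.1, 170.3]
wrist_force: [1.0, -0.7, -2.0]
width: 0.056
time: 6.3
tcp_pos: [527.0, 309.5, 136.0]
eef_rot: [-179.9, -0.1, 170.4]
wrist_force: [0.8, -0.8, -2.4]
width: 0.058
turn [-0.001 -0.002  0.001] shift after turn [-0.545 28.817 97.029] now [527.007 309.487 136.029] [-179.915   -0.094  170.364] 6.3 0.05790579392481037 [ 0.837 -0.847 -2.383]
```

```bash
python3 -m handwheel '[[[-0.5,28.8,0],[0,0,0],1],[[0,0,20],[0,0,0],1],[[0,0,20],[0,0,0],1],[[0,0,20],[0,0,0],1],[[0,0,15],[0,0,0],1],[[0,0,8],[0,0,0],1],[[0,0,0],[0,0,0],1],[[0,0,0],[0,0,0],1]]'
python3 - <<'E'
from h import *
a,b=[camera(n)[:,:,::-1] for n in("top","side")]
cv2.imwrite("pics/g3.png",np.hstack([crop(a,163,215,60,3,0),crop(b,265,150,60,3,0)]))
E
python3 plan.py 532.4 337.8 39 170.3
```

```text
time: 6.97
tcp_pos: [533.2, 337.6, 54.6]
eef_rot: [-180.0, -0.0, 170.3]
wrist_force: [-0.3, -0.3, -1.8]
width: 0.055
turn [0.001 0.001 0.   ] shift after turn [ 1.056 -0.487 16.518] now [533.523 338.102  55.518] [179.953   0.075 170.307] 7.0667 0.058454753543466985 [ 0.429  1.377 -3.323]
```

View pics/g3.png

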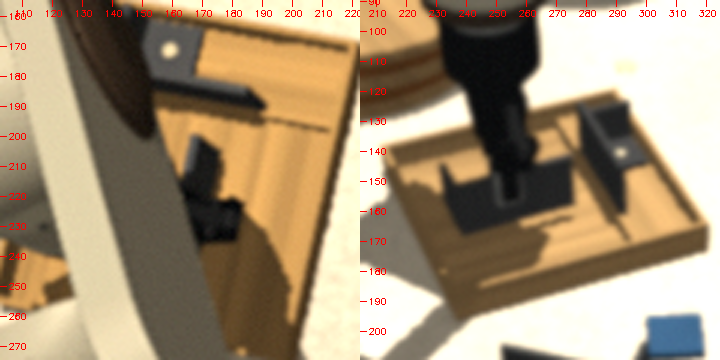

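The side view shows C held at about (255,155) over the free floor, clear of the ledge and sample. I'll lower it gently and release.

```bash
python3 -m handwheel '[[[0,0,6],[0,0,0],1],[[0,0,5],[0,0,0],1],[[0,0,3],[0,0,0],1],[[0,0,2],[0,0,0],1],[[0,0,0],[0,0,0],1]]'
python3 -m handwheel '[[[0,0,0.5],[0,0,0],1],[[0,0,0],[0,0,0],1]]'
```

```text
time: 7.48
tcp_pos: [532.9, 338.2, 40.1]
eef_rot: [180.0, 0.0, 170.3]
wrist_force: [-12.6, -7.4, 25.7]
width: 0.057
time: 7.65
tcp_pos: [532.8, 338.2, 40.1]
eef_rot: [180.0, 0.0, 170.3]
wrist_force: [-15.4, -8.7, 31.7]
width: 0.052
```

```bash
python3 -m handwheel '[[[0,0,-1],[0,0,0],1],[[0,0,0],[0,0,0],0.4],[[0,0,0],[0,0,0],0.4],[[0,0,0],[0,0,0],0.4],[[0,0,0],[0,0,0],0.4]]'
python3 -m handwheel '[[[0,0,-10],[0,0,0],0.4],[[0,0,-20],[0,0,0],0.4],[[0,0,-25],[0,0,0],0.4],[[0,0,-30],[0,0,0],0],[[0,0,-25],[0,0,0],-0.2],[[0,0,0],[0,0,0],-0.2]]'
python3 plan.py 648 18 150 219
```

```text
time: 8.07
tcp_pos: [532.9, 338.2, 38.5]
eef_rot: [-180.0, -0.0, 170.3]
wrist_force: [-1.1, 0.4, 0.4]
width: 0.3
time: 8.57
tcp_pos: [534.6, 339.0, 155.1]
eef_rot: [179.8, 0.4, 170.3]
wrist_force: [1.2, 1.0, 0.7]
width: 0.601
turn [ 0.001  0.008 -0.849] shift after turn [ 113.861 -320.87     5.103] now [534.557 339.018 155.103] [179.755   0.356 170.333] 8.5667 0.601018631524252 [1.183 1.008 0.706]
```

```bash
python3 -m handwheel '[[[0,0,0],[0,0,-0.12],-0.2],[[0,0,0],[0,0,-0.12],-0.2],[[0,0,0],[0,0,-0.12],-0.2],[[0,0,0],[0,0,-0.12],-0.2],[[0,0,0],[0,0,-0.12],-0.2],[[0,0,0],[0,0,-0.12],-0.2],[[0,0,0],[0,0,-0.12],-0.2],[[0,0,0],[0,0,-0.009],-0.2]]'
python3 -m handwheel '[[[9.5,-26.7,0],[0,0,0],-0.2],[[9.5,-26.7,0],[0,0,0],-0.2],[[9.5,-26.7,0],[0,0,0],-0.2],[[9.5,-26.7,0],[0,0,0],-0.2],[[9.5,-26.7,0],[0,0,0],-0.2],[[9.5,-26.7,0],[0,0,0],-0.2],[[9.5,-26.7,0],[0,0,0],-0.2],[[9.5,-26.7,0],[0,0,0],-0.2]]'
python3 -m handwheel '[[[9.5,-26.7,5],[0,0,0],-0.2],[[9.5,-26.7,10],[0,0,0],-0.2],[[9.5,-26.7,15],[0,0,0],-0.2],[[9.5,-26.7,15],[0,0,0],-0.2],[[0,0,10],[0,0,0],-0.2],[[0,0,0],[0,0,0],-0.2]]'
python3 plan.py 648.3 17.8 33 219
python3 - <<'E'
from h import *
a,b=[camera(n)[:,:,::-1] for n in("top","side")]
cv2.imwrite("pics/g4.png",np.hstack([crop(a,163,215,60,3,0),crop(b,265,150,60,3,0)]))
cv2.imwrite("pics/g5.png",np.hstack([crop(a,335,175,60,3,0),crop(b,375,215,60,3,0)]))
E
```

```text
time: 9.23
tcp_pos: [532.9, 338.2, 149.2]
eef_rot: [-180.0, 0.0, -140.7]
wrist_force: [0.5, 0.2, 0.0]
width: 0.6
time: 9.9
tcp_pos: [608.5, 123.0, 149.2]
eef_rot: [-180.0, 0.0, -141.3]
wrist_force: [-0.1, 0.6, -0.0]
width: 0.6
time: 10.4
tcp_pos: [645.1, 16.1, 91.5]
eef_rot: [179.9, -0.1, -141.4]
wrist_force: [0.8, 0.0, 0.7]
width: 0.599
turn [ 0.002 -0.002 -0.006] shift after turn [-3.575 -0.704 58.505] now [645.079  16.097  91.505] [ 179.868   -0.143 -141.352] 10.4 0.5990621325316613 [0.834 0.027 0.723]
```

View pics/g4.png

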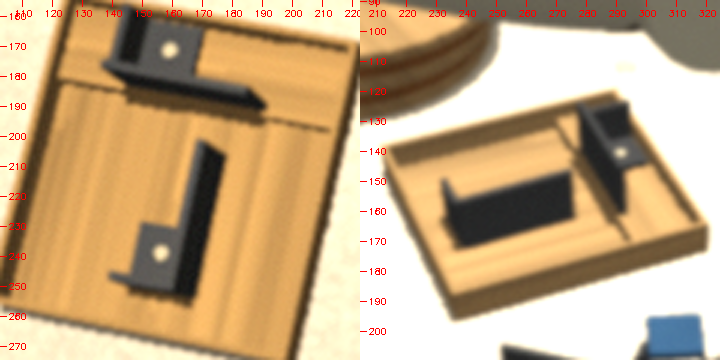

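View pics/g5.png

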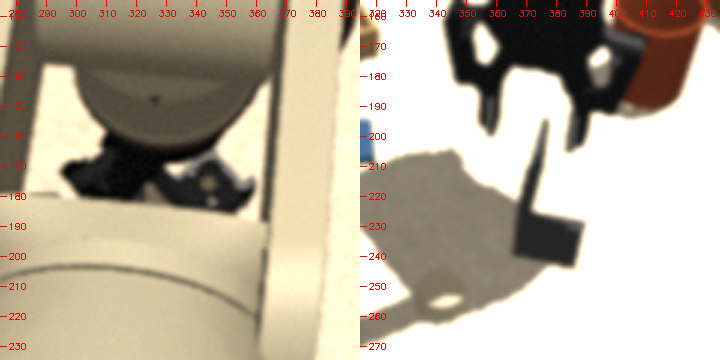

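C stands upright on the right tray's free floor, at top px (165–205, 200–255). At A the side view shows the fingers at about (363,195) and (390,205), on either side of the web at (375,215). I'll descend and grip.

```bash
python3 -m handwheel '[[[-3.5,-0.7,10],[0,0,-0.006],-0.2],[[0,0,15],[0,0,0],-0.2],[[0,0,15],[0,0,0],-0.2],[[0,0,11],[0,0,0],-0.2],[[0,0,8],[0,0,0],-0.2],[[0,0,0],[0,0,0],-0.2]]'
python3 -m handwheel '[[[0,0,0],[0,0,0],1],[[0,0,0],[0,0,0],1],[[0,0,0],[0,0,0],1],[[0,0,0],[0,0,0],1],[[0,0,0],[0,0,0],1],[[0,0,0],[0,0,0],1],[[0,0,0],[0,0,0],1],[[0,0,0],[0,0,0],1]]' 60
python3 -m handwheel '[[[0,0,-8],[0,0,0],1],[[0,0,-15],[0,0,0],1],[[0,0,-20],[0,0,0],1],[[0,0,-20],[0,0,0],1],[[0,0,-20],[0,0,0],1],[[0,0,-20],[0,0,0],1],[[0,0,0],[0,0,0],1],[[0,0,0],[0,0,0],1]]'
python3 plan.py 529 -341 130 171.5
```

```text
time: 11.0
tcp_pos: [648.3, 19.7, 33.3]
eef_rot: [179.9, -0.1, -140.7]
wrist_force: [0.8, 0.4, -0.3]
width: 0.6
time: 11.67
tcp_pos: [649.4, 19.0, 35.7]
eef_rot: [-179.9, 0.1, -140.7]
wrist_force: [-0.7, 0.3, 6.9]
width: 0.056
time: 12.33
tcp_pos: [649.3, 19.0, 138.8]
eef_rot: [-179.9, 0.1, -140.7]
wrist_force: [0.1, -0.3, -3.1]
width: 0.058
turn [-0.001  0.002  0.835] shift after turn [  65.738 -373.823    8.841] now [649.27   19.    138.841] [-179.924    0.069 -140.685] 12.3333 0.05814090657106467 [ 0.144 -0.294 -3.061]
```

```bash
python3 -m handwheel '[[[0,0,0],[0,0,0.12],1],[[0,0,0],[0,0,0.12],1],[[0,0,0],[0,0,0.12],1],[[0,0,0],[0,0,0.12],1],[[0,0,0],[0,0,0.12],1],[[0,0,0],[0,0,0.12],1],[[0,0,0],[0,0,0.115],1],[[0,0,0],[0,0,0],1]]'
python3 plan.py 530.4 -280.8 130 171.5
```

```text
time: 13.0
tcp_pos: [648.3, 19.1, 136.3]
eef_rot: [-180.0, -0.1, 171.1]
wrist_force: [0.4, -0.1, -2.2]
width: 0.056
turn [-0.    -0.002 -0.007] shift after turn [  72.327 -314.002    6.252] now [648.345  19.063 136.252] [-179.984   -0.131  171.12 ] 13.0 0.05571658282561529 [ 0.369 -0.127 -2.188]
```

```bash
python3 -m handwheel '[[[6,-26,0],[0,0,-0.007],1],[[6,-26,0],[0,0,0],1],[[6,-26,0],[0,0,0],1],[[6,-26,0],[0,0,0],1],[[6,-26,0],[0,0,0],1],[[6,-26,0],[0,0,0],1],[[6,-26,0],[0,0,0],1],[[6,-26,0],[0,0,0],1]]'
python3 -m handwheel '[[[6,-26,0],[0,0,0],1],[[6,-26,0],[0,0,0],1],[[6,-26,0],[0,0,0],1],[[6,-26,0],[0,0,0],1],[[0,0,15],[0,0,0],1],[[0,0,15],[0,0,0],1],[[0,0,15],[0,0,0],1],[[0,0,0],[0,0,0],1]]'
python3 plan.py 530.4 -280.8 41 171.5
python3 - <<'E'
from h import *
a,b=[camera(n)[:,:,::-1] for n in("top","side")]
cv2.imwrite("pics/g6.png",np.hstack([crop(a,510,222,60,3,0),crop(b,450,360,80,2,0)[:,:],][:1]+[cv2.resize(crop(b,450,360,90,2,0),(360,360))]))
E
```

```text
time: 13.67
tcp_pos: [570.9, -181.0, 136.9]
eef_rot: [180.0, -0.1, 172.1]
wrist_force: [-0.1, 0.1, -1.7]
width: 0.057
time: 14.33
tcp_pos: [531.8, -278.8, 89.1]
eef_rot: [179.9, -0.3, 172.1]
wrist_force: [-0.2, 0.2, -2.3]
width: 0.058
turn [ 0.002 -0.005  0.01 ] shift after turn [ 1.102 -2.164 48.053] now [ 531.81  -278.823   89.053] [179.864  -0.28  172.082] 14.3333 0.057653325140786055 [-0.236  0.238 -2.282]
```

View pics/g6.png

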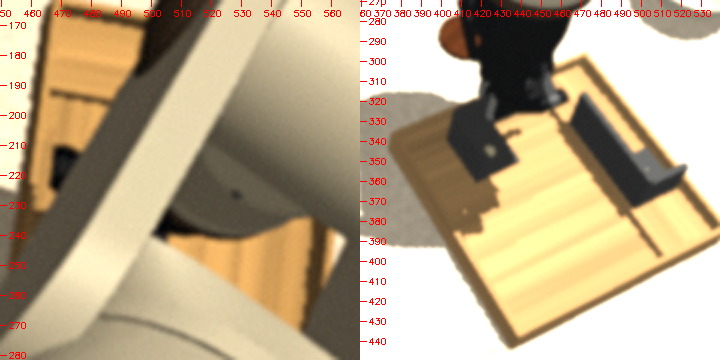

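The side view shows A at about (430,340), over the image-left part of the free floor and clear of the ledge. I'll lower it.

```bash
python3 -m handwheel '[[[1,-2,14],[0,0,0.01],1],[[0,0,14],[0,0,0],1],[[0,0,9],[0,0,0],1],[[0,0,5],[0,0,0],1],[[0,0,3],[0,0,0],1],[[0,0,1],[0,0,0],1],[[0,0,0],[0,0,0],1]]'
```

```text
time: 15.02
tcp_pos: [532.4, -281.5, 47.3]
eef_rot: [-180.0, 0.0, 171.3]
wrist_force: [-0.1, -0.8, -1.5]
width: 0.059
```

```bash
python3 -m handwheel '[[[0,0,3],[0,0,0],1],[[0,0,2],[0,0,0],1],[[0,0,1],[0,0,0],1],[[0,0,0],[0,0,0],1]]'
```

```text
time: 15.35
tcp_pos: [532.2, -281.5, 40.8]
eef_rot: [-180.0, 0.0, 171.3]
wrist_force: [0.0, 0.3, -2.0]
width: 0.059
```

```bash
python3 -m handwheel '[[[0,0,0.7],[0,0,0],1],[[0,0,0],[0,0,0],1],[[0,0,0],[0,0,0],1]]'
```

```text
time: 15.6
tcp_pos: [532.2, -281.5, 40.7]
eef_rot: [-180.0, 0.0, 171.3]
wrist_force: [-3.0, 1.7, 5.3]
width: 0.06
```

Touching. I'll release and go to B.

```bash
python3 -m handwheel '[[[0,0,0],[0,0,0],0.4],[[0,0,0],[0,0,0],0.4],[[0,0,0],[0,0,0],0.4],[[0,0,0],[0,0,0],0.4]]'
python3 -m handwheel '[[[0,0,-10],[0,0,0],0.4],[[0,0,-20],[0,0,0],0.4],[[0,0,-25],[0,0,0],0.4],[[0,0,-30],[0,0,0],0],[[0,0,-25],[0,0,0],-0.2],[[0,0,0],[0,0,0],-0.2]]'
python3 plan.py 475 134 150 125
```

```text
time: 15.93
tcp_pos: [532.2, -281.5, 40.1]
eef_rot: [-180.0, 0.0, 171.3]
wrist_force: [-0.1, 0.3, 0.6]
width: 0.303
time: 16.43
tcp_pos: [533.7, -282.5, 156.4]
eef_rot: [-179.8, 0.4, 171.3]
wrist_force: [0.8, -0.6, -0.2]
width: 0.601
turn [-0.001  0.008  0.808] shift after turn [374.798 190.793   6.431] now [ 533.687 -282.451  156.431] [-179.797    0.392  171.309] 16.4333 0.6009555485177567 [ 0.846 -0.612 -0.165]
```

```bash
python3 -m handwheel '[[[0,0,0],[0,0,0.1155],-0.2],[[0,0,0],[0,0,0.1155],-0.2],[[0,0,0],[0,0,0.1155],-0.2],[[0,0,0],[0,0,0.1155],-0.2],[[0,0,0],[0,0,0.1155],-0.2],[[0,0,0],[0,0,0.1155],-0.2],[[0,0,0],[0,0,0.1155],-0.2],[[0,0,0],[0,0,0],-0.2]]'
python3 -m handwheel '[[[23.4,12,0],[0,0,0],-0.2],[[23.4,12,0],[0,0,0],-0.2],[[23.4,12,0],[0,0,0],-0.2],[[23.4,12,0],[0,0,0],-0.2],[[23.4,12,0],[0,0,0],-0.2],[[23.4,12,0],[0,0,0],-0.2],[[23.4,12,0],[0,0,0],-0.2],[[23.4,12,0],[0,0,0],-0.2]]'
python3 -m handwheel '[[[23.4,12,0],[0,0,0],-0.2],[[23.4,12,0],[0,0,0],-0.2],[[23.4,12,0],[0,0,0],-0.2],[[23.4,12,0],[0,0,0],-0.2],[[23.4,12,5],[0,0,0],-0.2],[[23.4,12,10],[0,0,0],-0.2],[[23.4,12,10],[0,0,0],-0.2],[[0,0,10],[0,0,0],-0.2]]'
python3 plan.py 476 135.5 90 125
python3 - <<'E'
from h import *
a,b=[camera(n)[:,:,::-1] for n in("top","side")]
cv2.imwrite("pics/g7.png",np.hstack([crop(a,510,222,60,3,0),cv2.resize(crop(b,450,360,90,2,0),(360,360))]))
E
```

```text
time: 17.1
tcp_pos: [532.2, -281.4, 150.7]
eef_rot: [180.0, 0.0, 124.6]
wrist_force: [0.1, 0.4, 0.2]
width: 0.602
time: 17.77
tcp_pos: [503.1, -71.8, 150.6]
eef_rot: [180.0, 0.0, 125.2]
wrist_force: [-0.7, -0.8, -0.3]
width: 0.603
time: 18.43
tcp_pos: [477.8, 112.7, 115.2]
eef_rot: [179.9, -0.0, 125.4]
wrist_force: [-0.2, -0.4, -0.2]
width: 0.599
turn [ 0.001 -0.     0.007] shift after turn [19.667 11.587 25.223] now [477.789 112.744 115.223] [179.933  -0.025 125.377] 18.4333 0.5993387029139381 [-0.154 -0.398 -0.212]
```

View pics/g7.png

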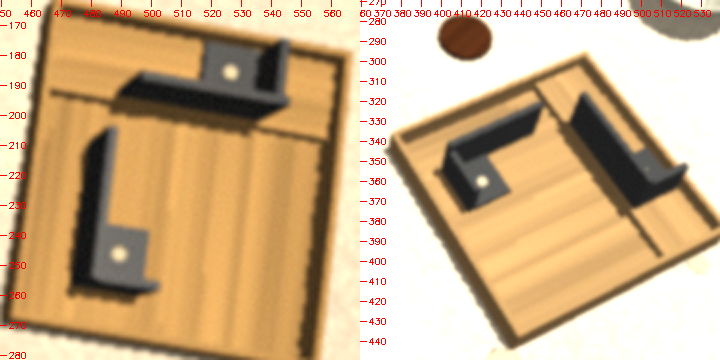

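A stands on the left tray's free floor at top px (475–500, 205–258), clear of the walls and ledge. Next, B.

```bash
python3 -m handwheel '[[[17,11,10],[0,0,0],-0.2],[[0,0,8],[0,0,0],-0.2],[[0,0,0],[0,0,0],-0.2],[[0,0,0],[0,0,0],-0.2]]'
python3 plan.py 476 135.5 33 125
python3 - <<'E'
from h import *
a,b=[camera(n)[:,:,::-1] for n in("top","side")]
cv2.imwrite("pics/g8.png",np.hstack([crop(a,265,255,60,3,0),crop(b,277,210,60,3,0)]))
E
```

```text
time: 18.87
tcp_pos: [477.8, 128.8, 97.4]
eef_rot: [-180.0, 0.0, 125.0]
wrist_force: [0.5, 0.3, -0.1]
width: 0.602
turn [-0.001  0.     0.001] shift after turn [ 6.52   2.367 64.351] now [477.801 128.802  97.351] [-179.97     0.005  125.029] 18.8667 0.6020862780514873 [ 0.541  0.262 -0.148]
```

View pics/g8.png

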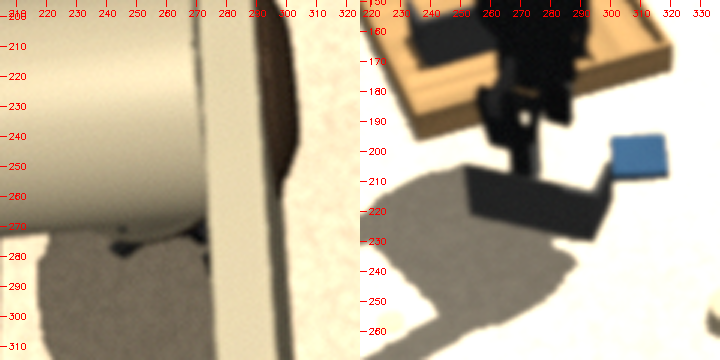

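```bash
python3 - <<'E'
from h import *
p=np.array([477.8,128.8,0]);y=np.array([.819,.574,0])
for s in(-30,-25,25,30):
    for z in(86,76,70):print(s,z,proj('side',p+s*y+[0,0,z]))
for x in(-42,-8,34):print('web top',proj('side',np.array([476,135.5,50])+x*np.array([.575,-.818,0])))
E
```

```text
-30 86 [271.40378141 209.63551145]
-30 76 [271.69352373 213.0327871 ]
-30 70 [271.86557112 215.04895984]
-25 86 [272.3809203  208.07845261]
-25 76 [272.66305784 211.47642311]
-25 70 [272.83059615 213.49308122]
25 86 [281.84896372 192.9983637 ]
25 76 [282.05959713 196.39933312]
25 70 [282.18472407 198.41848004]
30 86 [282.76639149 191.5378298 ]
30 76 [282.97030701 194.93872982]
30 70 [283.09144793 196.95790432]
web top [258.3049028  206.21633676]
web top [272.40623764 210.07794598]
web top [290.10339256 214.92628428]
```

The near fingertip at (270,208) and the far one at (284,190) match the straddling projection. I'll descend.

```bash
python3 -m handwheel '[[[6.5,2.4,10],[0,0,0],-0.2],[[0,0,15],[0,0,0],-0.2],[[0,0,15],[0,0,0],-0.2],[[0,0,12],[0,0,0],-0.2],[[0,0,8],[0,0,0],-0.2],[[0,0,2],[0,0,0],-0.2],[[0,0,0],[0,0,0],-0.2]]'
python3 -m handwheel '[[[0,0,0],[0,0,0],1],[[0,0,0],[0,0,0],1],[[0,0,0],[0,0,0],1],[[0,0,0],[0,0,0],1],[[0,0,0],[0,0,0],1],[[0,0,0],[0,0,0],1],[[0,0,0],[0,0,0],1],[[0,0,0],[0,0,0],1]]' 60
python3 -m handwheel '[[[0,0,-8],[0,0,0],1],[[0,0,-15],[0,0,0],1],[[0,0,-20],[0,0,0],1],[[0,0,-20],[0,0,0],1],[[0,0,-20],[0,0,0],1],[[0,0,-20],[0,0,0],1],[[0,0,0],[0,0,0],1],[[0,0,0],[0,0,0],1]]'
python3 - <<'E'
from h import *
b=camera("side")[:,:,::-1]
cv2.imwrite("pics/g9.png",crop(b,277,180,70,4,0))
E
```

```text
time: 19.55
tcp_pos: [475.7, 136.3, 34.7]
eef_rot: [-180.0, -0.0, 125.0]
wrist_force: [-0.8, 0.0, 0.6]
width: 0.601
time: 20.22
tcp_pos: [476.4, 136.4, 35.8]
eef_rot: [179.9, 0.0, 125.0]
wrist_force: [-0.4, 1.1, 7.0]
width: 0.057
time: 20.88
tcp_pos: [476.1, 136.3, 138.9]
eef_rot: [179.9, 0.0, 125.0]
wrist_force: [0.1, -0.6, -3.9]
width: 0.054
```

View pics/g9.png

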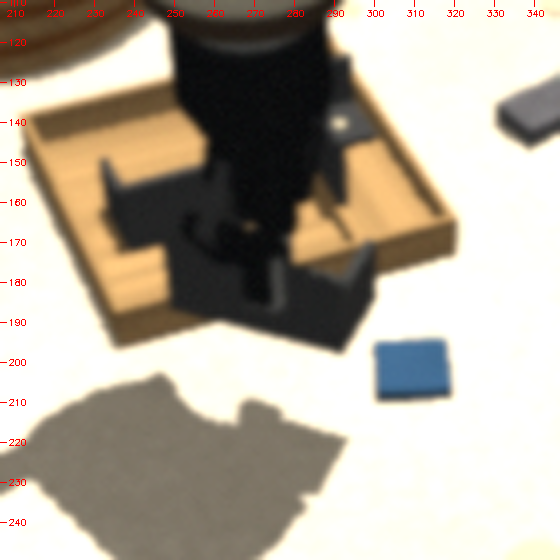

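```bash
python3 -m handwheel '[[[0,0,0],[0,0,-0.116],1],[[0,0,0],[0,0,-0.116],1],[[0,0,0],[0,0,-0.116],1],[[0,0,0],[0,0,-0.116],1],[[0,0,0],[0,0,-0.116],1],[[0,0,0],[0,0,-0.116],1],[[0,0,0],[0,0,-0.116],1],[[0,0,0],[0,0,0],1]]'
python3 plan.py 528.4 -401.8 130 171.5
```

```text
time: 21.6
tcp_pos: [475.3, 136.2, 136.7]
eef_rot: [-180.0, -0.1, 171.9]
wrist_force: [1.3, -0.7, -3.5]
width: 0.058
turn [-0.001 -0.002  0.006] shift after turn [-132.081 -524.256    6.724] now [475.26  136.22  136.724] [-179.959   -0.128  171.861] 21.6 0.057937173058130766 [ 1.283 -0.738 -3.546]
```

```bash
python3 -m handwheel '[[[-6.6,-26.2,0],[0,0,0],1],[[-6.6,-26.2,0],[0,0,0],1],[[-6.6,-26.2,0],[0,0,0],1],[[-6.6,-26.2,0],[0,0,0],1],[[-6.6,-26.2,0],[0,0,0],1],[[-6.6,-26.2,0],[0,0,0],1],[[-6.6,-26.2,0],[0,0,0],1],[[-6.6,-26.2,0],[0,0,0],1]]'
python3 -m handwheel '[[[-6.6,-26.2,0],[0,0,0],1],[[-6.6,-26.2,0],[0,0,0],1],[[-6.6,-26.2,0],[0,0,0],1],[[-6.6,-26.2,0],[0,0,0],1],[[-6.6,-26.2,0],[0,0,0],1],[[-6.6,-26.2,0],[0,0,0],1],[[-6.6,-26.2,0],[0,0,0],1],[[-6.6,-26.2,0],[0,0,0],1]]'
python3 -m handwheel '[[[-6.6,-26.2,0],[0,0,0],1],[[-6.6,-26.2,0],[0,0,0],1],[[-6.6,-26.2,0],[0,0,0],1],[[-6.6,-26.2,0],[0,0,0],1],[[0,0,0],[0,0,0],1],[[0,0,0],[0,0,0],1],[[0,0,0],[0,0,0],1]]'
python3 plan.py 528.4 -401.8 70 171.5
```

```text
time: 22.27
tcp_pos: [496.7, -80.1, 137.2]
eef_rot: [180.0, -0.1, 171.2]
wrist_force: [1.2, 0.8, -3.8]
width: 0.057
time: 22.93
tcp_pos: [518.0, -295.0, 137.0]
eef_rot: [180.0, -0.1, 171.2]
wrist_force: [1.0, 0.6, -1.9]
width: 0.055
time: 23.52
tcp_pos: [528.7, -400.9, 137.0]
eef_rot: [179.9, -0.1, 171.3]
wrist_force: [-0.9, 1.1, -3.1]
width: 0.057
turn [ 0.001 -0.002 -0.003] shift after turn [ 0.151 -0.929 66.975] now [ 528.687 -400.904  136.975] [179.932  -0.088 171.343] 23.5167 0.05715510739536366 [-0.872  1.124 -3.123]
```

```bash
python3 -m handwheel '[[[0,-1,20],[0,0,0],1],[[0,0,20],[0,0,0],1],[[0,0,20],[0,0,0],1],[[0,0,10],[0,0,0],1],[[0,0,0],[0,0,0],1],[[0,0,0],[0,0,0],1]]'
python3 - <<'E'
from h import *
b=camera("side")[:,:,::-1]
cv2.imwrite("pics/g10.png",crop(b,450,360,90,3,0))
E
```

```text
time: 24.02
tcp_pos: [529.0, -401.9, 68.5]
eef_rot: [180.0, -0.0, 171.5]
wrist_force: [-0.3, 0.1, -2.8]
width: 0.062
```

View pics/g10.png

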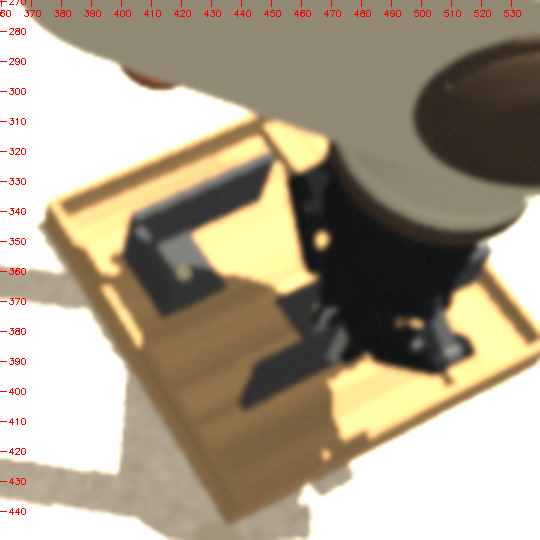

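B at about (460,385) lies between A and the wall, clear of both. I'll lower it.

```bash
python3 -m handwheel '[[[0,0,10],[0,0,0],1],[[0,0,8],[0,0,0],1],[[0,0,5],[0,0,0],1],[[0,0,3],[0,0,0],1],[[0,0,1],[0,0,0],1],[[0,0,0],[0,0,0],1]]'
```

```text
time: 24.57
tcp_pos: [528.8, -402.5, 41.0]
eef_rot: [180.0, -0.0, 171.5]
wrist_force: [-0.4, 0.1, -2.7]
width: 0.054
```

```bash
python3 -m handwheel '[[[0,0,0.6],[0,0,0],1],[[0,0,0],[0,0,0],1],[[0,0,0],[0,0,0],1]]'
```

```text
time: 24.82
tcp_pos: [528.9, -402.6, 40.9]
eef_rot: [-180.0, 0.0, 171.5]
wrist_force: [-2.9, 1.1, 2.1]
width: 0.056
```

Contact. I'll release, rise, and move away toward the robot's middle, up high.

```bash
python3 -m handwheel '[[[0,0,0],[0,0,0],0.4],[[0,0,0],[0,0,0],0.4],[[0,0,0],[0,0,0],0.4],[[0,0,0],[0,0,0],0.4]]'
python3 -m handwheel '[[[0,0,-10],[0,0,0],0.4],[[0,0,-20],[0,0,0],0.4],[[0,0,-25],[0,0,0],0.4],[[0,0,-30],[0,0,0],0.4],[[0,0,-30],[0,0,0],0.4],[[0,0,-30],[0,0,0],0.4],[[0,0,-20],[0,0,0],0.4],[[0,0,0],[0,0,0],0.4]]'
python3 -m handwheel '[[[20,20,0],[0,0,0],0.4],[[20,20,0],[0,0,0],0.4],[[20,20,0],[0,0,0],0.4],[[20,20,0],[0,0,0],0.4],[[20,20,0],[0,0,0],0.4],[[20,20,0],[0,0,0],0.4],[[20,20,0],[0,0,0],0.4],[[0,20,0],[0,0,0],0.4]]'
python3 -m handwheel '[[[5,27,0],[0,0,0],0.4],[[5,27,0],[0,0,0],0.4],[[5,27,0],[0,0,0],0.4],[[5,27,0],[0,0,0],0.4],[[5,27,0],[0,0,0],0.4],[[5,27,0],[0,0,0],0.4],[[0,0,0],[0,0,0],0.4],[[0,0,0],[0,0,0],0.4]]'
python3 - <<'E'
from h import *
for n in("top","side"): cv2.imwrite(f"pics/f_{n}.png",camera(n)[:,:,::-1])
E
```

```text
time: 25.15
tcp_pos: [529.0, -402.5, 40.5]
eef_rot: [-180.0, 0.0, 171.5]
wrist_force: [-0.5, -0.2, -0.5]
width: 0.3
time: 25.82
tcp_pos: [529.9, -403.2, 211.7]
eef_rot: [-179.8, 0.3, 171.5]
wrist_force: [-0.9, 0.0, 0.4]
width: 0.296
time: 26.48
tcp_pos: [411.7, -222.2, 206.1]
eef_rot: [-180.0, 0.0, 171.5]
wrist_force: [0.8, -0.1, 1.0]
width: 0.3
time: 27.15
tcp_pos: [408.3, -57.9, 206.0]
eef_rot: [-180.0, 0.1, 171.6]
wrist_force: [-0.2, -0.5, -0.1]
width: 0.301
```

View pics/f_top.png

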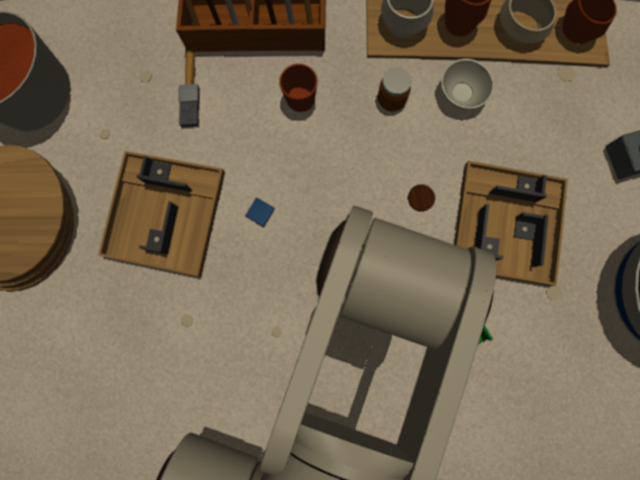

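View pics/f_side.png

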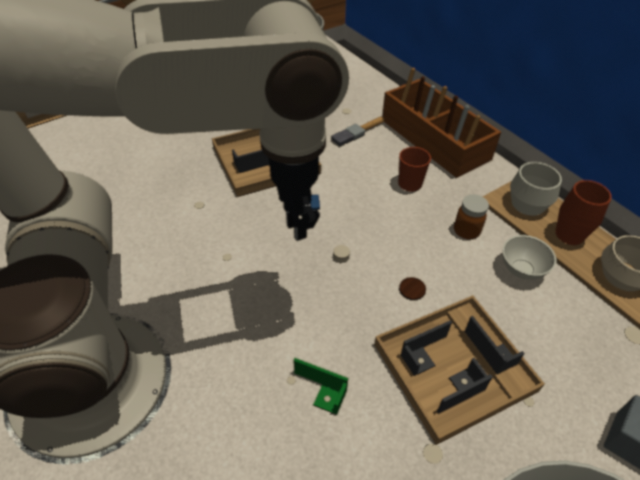

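```bash
python3 - <<'E'
from h import *
t=cv2.imread("pics/f_top.png");s=cv2.imread("pics/f_side.png");s0=cv2.imread("pics/side0.png")
cv2.imwrite("pics/f_crop.png",np.hstack([crop(t,510,222,65,3,0),cv2.resize(crop(s,458,368,90,2,0),(390,390))]))
for n,(u,v) in dict(prop=(342,254),rib=(412,288),green=(322,385)).items():
    print(n,np.abs(s[v-18:v+18,u-30:u+30].astype(int)-s0[v-18:v+18,u-30:u+30]).mean())
E
```

```text
prop 20.128703703703703
rib 15.332407407407407
green 11.001080246913581
```

View pics/f_crop.png

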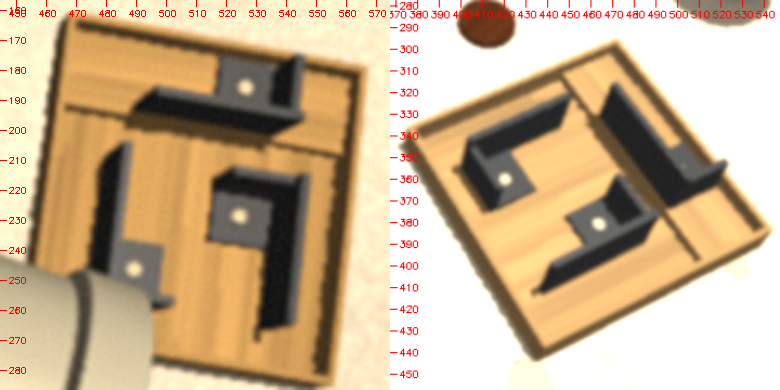

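Both left brackets stand on the free floor, clear of the walls, the ledge and each other. The picture differences around the bystanders came out large (11 to 20 grey levels), so I'll check their centroids.

```bash
python3 - <<'E'
from h import *
s=cv2.imread("pics/f_side.png").astype(int);s0=cv2.imread("pics/side0.png").astype(int)
t=cv2.imread("pics/f_top.png").astype(int);t0=cv2.imread("pics/top0.png").astype(int)
print('mean level',s0[450:,100:300].mean(),s[450:,100:300].mean())
m={'rib':lambda i:(i.sum(2)<180)&(i[...,2]>i[...,0]*1.5),'green':lambda i:i[...,1]>i[...,2]*1.8,'tile':lambda i:i[...,0]>i[...,2]*1.5}
for n,im,b in(('rib',(s0,s),(412,288)),('green',(s0,s),(322,385)),('tile',(t0,t),(260,211))):
    for k in im:
        u,v=b;c=m[n](k[v-35:v+35,u-35:u+35]);print(n,np.argwhere(c).mean(0),c.sum())
for k in(s0,s):
    cr=k[238:270,325:360].sum(2); _,c=cv2.threshold(np.clip(cr/3,0,255).astype(np.uint8),0,255,cv2.THRESH_OTSU);print('prop',np.argwhere(c>0).mean(0),(c>0).sum())
cv2.imwrite("pics/prop.png",np.hstack([crop(s0,342,254,25,6,0),crop(s,342,254,25,6,0)]))
E
```

```text
mean level 147.0338888888889 165.26822222222222
rib [42.17832168 40.1048951 ] 572
rib [41.32287823 39.44464945] 542
green [34.45011971 36.90502793] 1253
green [34.45003997 36.9352518 ] 1251
tile [35.84652278 34.54196643] 417
tile [35.77804296 34.62052506] 419
prop [14.93930348 17.26069652] 1005
prop [14.93930348 17.26069652] 1005
```

View pics/prop.png

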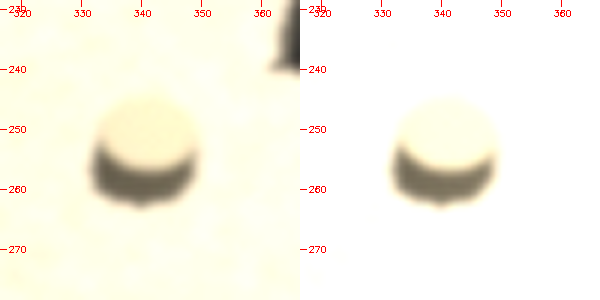

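The prop sits at the same pixels, (341,253), in both pictures. The differences are only a change in overall brightness, and nothing was moved. I'll hand in the job.

```bash
python3 -c "
from rig import *
print(job_done(), read_state()['time'])"
```

```text
the job is handed in; nothing more can be done
the job is handed in; nothing more can be done
```

All three steel brackets are sorted and the job is handed in; the robot's clock read about 27 s, against the 64 s limit. The two left-hand brackets went into the tray with the left-hand sample (the robot's right side). The right-hand one went into the tray with the right-hand sample (the robot's left side).

**Placement:** The last pictures show each bracket upright on the free floor, clear of the walls, the ledge, the samples and the other bracket.

**Other things on the table:** The green look-alike, tile and prop did not move: their pixel centres agree with the first pictures to within 0.1 px. The rib's centre came out about 1 px off, which I put down to the brightness difference below, since the arm was never near it.

**Readings that disagreed:**
- **Brightness:** The last side picture was brighter overall than the first, so a plain picture difference came out large.
- **Bracket measurements:** The web lengths measured 95–98 mm instead of 100 mm. Some two-view heights for the end corners were 3–8 mm off the expected 50 mm. Neither upset the grasps.
- **Wrist force:** The highest reading was about 36 N, when the right-hand bracket touched the tray floor. The limit is 120 N.

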